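Offer up the door stile to the jamb hinge and hold it for pinning

ROBOT

A 6-joint arm with a two-finger parallel gripper is mounted at the origin on the work surface. World frame = base frame: x ahead of the robot, y to its left, z up, the work surface at z = 0. Lengths are in m, angles in rad, forces in N, time in s.
With the tool pointing down it reaches from about 0.3 to 0.95 m from the base axis. Payload 3.1 kg.
Tool frame: the origin (TCP) lies midway between the tips of the shut fingers; the grasp point (between the pads) lies 19 mm behind it; z points along the fingers, y is the line along which they close (so a half turn about z gives the same grasp; the last joint's range is limited). The gripper opens to 85 mm and grips with 20 to 120 N. Pads are 22 mm wide; open, the fingers measure 114 mm over their backs; the gripper's body (76 mm by 85 mm) begins 54 mm behind the grasp point. The pads swing forward as they close: fully open they stand 13 mm farther back than shut.
Start: joints at [1.265, 0.308, 1.634, -0, 1.2, -0.07], TCP at [0.146, 0.608, 0.211] pointing down, gripper open.
Joint ranges: [-3.06, 3.06], [-0.79, 1.96], [0.05, 2.63], [-1.19, 4.34], [0.05, 2.64], [-2.94, 2.94]. Speed limits (rad/s): [2.79, 2.79, 3.14, 3.14, 3.14, 3.14].

INTERFACE

Orientations are given as a 3x3 rotation matrix whose columns are the frame's x, y, z axes.
In Python, from rig import status, camera, camera_model, ctrl, finder gives the robot as it stands. The module is installed in compiled form; this text tells all that it offers.
- The arm moves only by the tool drive_tool, never from a script. Its argument "rows" is one flat list of numbers, 7 for each row, row after row: the shift along the tool's x, y, z in units of 30 mm (1.0 is 30 mm), then the turn, a rotation vector about the tool's x, y, z in units of 5 degrees (1.0 is 5 degrees), then the gripper command: -1 is shut, 1 is fully open, values between are in proportion. A call has 1 to 20 rows; each row is the pose to reach, as a shift and turn from the pose commanded when the call began, along the tool's axes at that moment; what a row does not reach only later rows make up. A row lasts 1/8 s, in which the tool goes at most 62.5 mm and 10.7 degrees, less where a joint would pass 70% of its speed; a pose out of reach is approached as far as the arm can. A call with a gripper value outside its range is refused whole. The fingers move at their own pace and stop on an object; the grip force is fixed at half the most. Time passes only in rows, so rows that repeat a pose let the fingers close. It gives the time, the measured TCP pose, the force, the opening and the grip force at its end, in the units of the state.
- status.sense(): the state, without advancing time (a new reading comes with each control period).
- camera(name): name is "scene" or "top"; returns the picture (480x640x3 uint8, blue, green, red); there is no depth.
- camera_model(name): a dict with "fx", "fy", "cx", "cy" (pixels), "R" (3x3) and "t" (3): a world point X has camera coordinates R X + t. Camera axes: x right, y down, z forward; pixel columns grow to the right and rows downward; lengths in m; the calibration is good to about 2 mm. A picture is of the moment at which its call begins. camera_model takes no time and is no camera call.
- ctrl.sign_off(): hands the job in; it is judged then, once.
Trained networks look in the newest picture that a camera, given by its name, has taken for a name from the list of things; names that differ only in an ending like _2 or _b are one class to them, and where a whole thing is asked for, a point or a joint stands for the part that bears it (a point fixed in the world has none). Each returns a list of dicts, best first, with "p" (0 to 1); they miss things now and then, are a little off and sometimes report something else, mostly with a low value. They report only what shows in the picture. A call takes as long as a camera call. They do not tell look-alikes from the thing itself.
- finder.look_for(camera, query): "rect" ([left, top, width, height] in pixels, round what is visible of it).
- finder.landmark_of(camera, query): "centre" ([column, row] in pixels: a listed point, or the origin of a listed thing).
The state is a dict: "time": time; "joint_pos": joint angles; "joint_vel": joint speeds; "joint_efforts": joint torques, N m; "eef_pos": TCP position; "orientation": TCP orientation; "ft_force": force on the tool from outside, world axes, zero at the start; "moment": the same for the moment, N m; "opening": finger opening in m; "grip_force": force on a finger pad.
Only numpy, scipy, OpenCV 4.12 (cv2) and the standard library are available. Lean on these libraries where they do the work, as an engineer would, in place of code of your own. Each camera call takes 0.05 s, during which the arm holds its last target. There are 200 camera calls.

TASK

Pull the hinge pin out of the two knuckles on the jamb block in the vice, stand it in the next free hole of the pin rack (beside the two stored pins) and let go of it. Then pick up the loose door stile and, keeping it upright, bring its knuckle into the gap between the jamb's two knuckles so that the holes line up, without pressing hard on the jamb. Finish while still holding it there, steady, ready for a workmate to drop the pin in; leave the stored pins, screwdriver, glue and jar alone.

Things in the scene. Friction and masses are not known exactly. Their poses are not given: they have to be found in the camera images.
- vice: Low red vice, fixed, gripping an upright wooden jamb block. Origin on the bench (z 0) under the vertical hinge axis; z up; the jamb is on the +x side, the stile comes from the -x side. Jamb block: x 17 to 72, y -15 to 45 mm, top at z 184. Vice: x -10 to 100, y -85 to 115 mm, jaws up to z 72; spindle bar out to y -113, below z 55.
- jamb_axis (a point): On the jamb's hinge axis, mid-gap, 142 mm above the bench; axes as the vice. Two fixed steel knuckles on this vertical axis, 22 mm outside, 12 mm hole: lower z 100 to 126 mm, upper z 158 to 184 mm above the bench; open gap of 32 mm between them. Behind them (+x) a steel leaf plate, front face 14 mm from the axis, joined by 14 mm wide webs at knuckle height only.
- pin: Loose steel hinge pin, 90 g, upright in both jamb knuckles, head resting on the upper one, foot 88 mm above the bench. Origin at its foot, z towards the head. Shaft 9 mm diameter, 0 to 96 mm, foot chamfered; plain round head 16 mm diameter, 96 to 132 mm: grip at about 120 mm, as lower down finger ends strike the knuckle. 1.5 mm play all round; it is out once raised 96 mm.
- pin_foot (a point): Centre of the pin's foot, same as pin.
- rack: Fixed dark-wood pin rack, 176 x 60 x 70 mm. Origin at the centre of its underside, z up. Four vertical holes in a row along its x at -63, -21, 21, 63 mm (y 0): 13 mm diameter, 2 mm chamfer, 60 mm deep from the top face (floor 10 mm above the bench). Those at -63 and -21 hold stored pins; 21 is the next free one. Standing pins have play and lean up to 4 degrees, heads 106 to 142 mm up.
- next_hole (a point): Centre of the mouth of the next free hole (rack x = 21 mm, top face, 70 mm above the bench).
- stored_pin1: Stored pin, same shape as pin, in the rack's end hole (x = -63 mm). Origin at its foot. Leave alone.
- stored_pin2: Stored pin, same shape, in the rack's second hole (x = -21 mm). Origin at its foot. Leave alone.
- stile: Loose upright piece of wooden door stile, 80 x 24 x 110 mm (x, y, z), 150 to 310 g. Origin at the centre of the wood's underside, z up. A steel leaf on its +x face carries one knuckle (see leaf_axis). Centre of mass about x = 22 mm: grip across the 24 mm width there, near the top. In place its underside is 92 mm above the bench; with its x along the vice's x the wood ends 25 mm short of the axis.
- leaf_axis (a point): Centre of the hole of the stile's steel knuckle: stile x 65, y 0, z 50 mm; same axes as the stile. Vertical knuckle 22 mm outside, 12 mm hole, 26 mm tall, on a 6 mm thick web. In place it has 3 mm free above, below and towards the jamb's leaf plate.
- screwdriver: Screwdriver lying on the bench near the robot; origin on its underside. Leave alone.
- glue: White glue bottle, 56 mm diameter, 130 mm tall, origin at its underside. Leave alone.
- screw_jar: Glass jar, 70 mm diameter, 70 mm tall, origin at its underside. Leave alone.
Mind the look-alikes: they are no part of the job. Several things have the shape of the stile; the one meant has the colours described above.

How it is judged:
On the way:
1. the pin stands in the next free rack hole, let go (horizontal distance between pin_foot and next_hole below 0.01 m and z of pin_foot in the frame of next_hole below -0.045 m and angle between pin's own z axis and vertical below 0.2 rad and contact force between pin and the fingers below 0.2 N), for 0.3 s.
At the end, for the whole second after the job is handed in: Gripper still holds the stile (over 3 N), steady, upright within 4 degrees, off the bench; hole axes within 4 mm, knuckle mid-height within 5 mm of the gap's middle, pressing on the jamb with under 10 N; the pin stands in the next free rack hole (horizontal distance between leaf_axis and jamb_axis below 0.004 m and z of leaf_axis in the frame of jamb_axis between -0.005 and 0.005 m and angle between stile's own z axis and vertical below 0.07 rad and height (world z) of stile above 0.08 m and contact force between stile and the fingers above 3 N and contact force between stile and vice below 10 N and linear speed of stile below 0.02 m/s and horizontal distance between pin_foot and next_hole below 0.01 m and z of pin_foot in the frame of next_hole below -0.045 m and angle between pin's own z axis and vertical below 0.2 rad); the arm keeps its last pose, push and grip.
It fails at once if a stored pin is pulled out or displaced by more than 30 mm (distance of any of stored_pin1, stored_pin2 from where it was at the start of the episode above 0.03 m).
It fails at once if the screwdriver, glue bottle or jar is moved by more than 30 mm (distance of any of screwdriver, glue, screw_jar from where it was at the start of the episode above 0.03 m).
It also fails if it takes over 61 s, if anything falls off the work surface, if the arm or the gripper's body presses on something with over 40 N, if the wrist force passes 120 N, or if a joint passes its speed limit or range.

## Working session

There is one attempt and no reset: what is moved stays moved. The work goes in short steps, Python scripts to look and compute and a tool call to move; the robot and the scene stay as the last step left them, time stands still between calls to the robot, and variables do not carry over. Pictures are saved under pics/ and viewed, at most 13 in all, crops included, and the job is handed in when it is done.

Besides the shell and the picture viewer there is one more tool, called after ">>>" as name(argument=value, ...), one argument or row to a line, values as JSON. drive_tool: Moves the arm, as the interface text tells. Its arguments: {"type":"object","properties":{"rows":{"type":"array"}},"required":["rows"]}

```bash
mkdir -p pics
cat > h.py <<'E'
import numpy as np, cv2
from rig import status, camera, camera_model, ctrl, finder
def ray(cam,px):
    m=camera_model(cam);R=np.array(m["R"]);t=np.array(m["t"])
    d=R.T@np.array([(px[0]-m["cx"])/m["fx"],(px[1]-m["cy"])/m["fy"],1]);return -R.T@t,d
def atz(cam,px,z):
    c,d=ray(cam,px);return c+d*(z-c[2])/d[2]
def proj(cam,X):
    m=camera_model(cam);q=np.array(m["R"])@np.array(X)+np.array(m["t"]);return np.array([m["fx"]*q[0]/q[2]+m["cx"],m["fy"]*q[1]/q[2]+m["cy"]])
def tri(p1,p2):
    A=[];b=[]
    for cam,p in(("scene",p1),("top",p2)):
        c,d=ray(cam,p);d/=np.linalg.norm(d);P=np.eye(3)-np.outer(d,d);A.append(P);b.append(P@c)
    A=np.vstack(A);b=np.hstack(b);x=np.linalg.lstsq(A,b,rcond=None)[0];return x,np.linalg.norm(A@x-b)
E
python3 - <<'E'
from h import *
np.set_printoptions(precision=4,suppress=True)
for c in("scene","top"):
    cv2.imwrite(f"pics/{c}0.png",camera(c)); m=camera_model(c);print(c,-np.array(m["R"]).T@m["t"],m["fx"])
    for q in "vice jamb_axis pin rack next_hole stored_pin1 stile leaf_axis screwdriver glue screw_jar".split():
        L=finder.landmark_of(c,q);print(q,[(np.round(l["centre"],1).tolist(),round(l["p"],2)) for l in L[:5]])
s=status.sense();print(s["time"],s["eef_pos"],np.array(s["orientation"]),s["opening"])
E
```

```text
scene [1.3748 0.3311 0.8061] 500.88788302400906
vice []
jamb_axis [([316.0, 258.8], 0.85)]
pin []
rack [([447.4, 286.5], 0.87)]
next_hole [([137.2, 256.8], 0.72)]
stored_pin1 []
stile [([231.3, 243.4], 0.81), ([192.8, 234.3], 0.81), ([192.3, 273.4], 0.57)]
leaf_axis [([162.9, 266.4], 0.78), ([176.6, 207.0], 0.57), ([228.2, 241.2], 0.56)]
screwdriver [([335.1, 252.7], 0.66)]
glue [([136.6, 259.0], 0.64)]
screw_jar [([530.5, 352.5], 0.86)]
top [0.4191 0.0021 1.1533] 457.1788400442574
vice [([311.9, 210.5], 0.86)]
jamb_axis [([310.5, 197.9], 0.8)]
pin [([503.6, 204.0], 0.65), ([314.2, 204.4], 0.41)]
rack [([207.3, 277.5], 0.74)]
next_hole [([203.4, 285.2], 0.7)]
stored_pin1 [([209.8, 268.6], 0.61), ([207.9, 252.6], 0.47)]
stile [([477.9, 265.6], 0.93), ([440.5, 210.5], 0.92), ([436.0, 268.8], 0.62), ([211.5, 277.3], 0.36)]
leaf_axis [([515.6, 271.8], 0.72), ([437.5, 241.4], 0.66), ([460.1, 181.9], 0.63)]
screwdriver [([323.5, 288.5], 0.67)]
glue [([506.6, 205.0], 0.59), ([132.8, 224.7], 0.51)]
screw_jar [([131.8, 225.0], 0.87)]
1.2 [0.1461 0.6077 0.2108] [[-0.9723  0.2337 -0.    ]
 [ 0.2337  0.9723  0.    ]
 [ 0.      0.     -1.    ]] 0.08537346199714993
```

View pics/scene0.png

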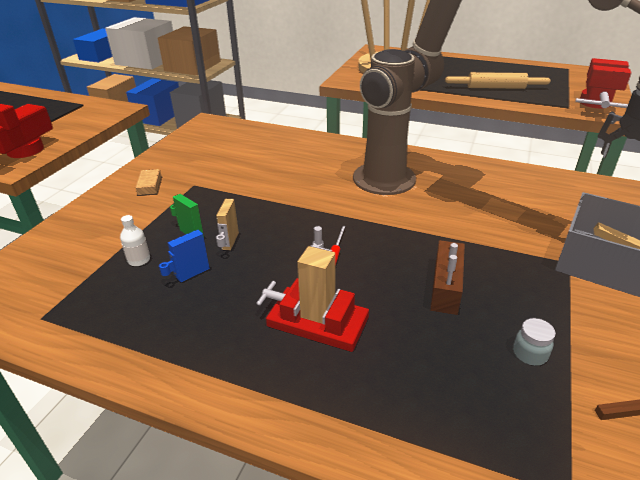

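View pics/top0.png

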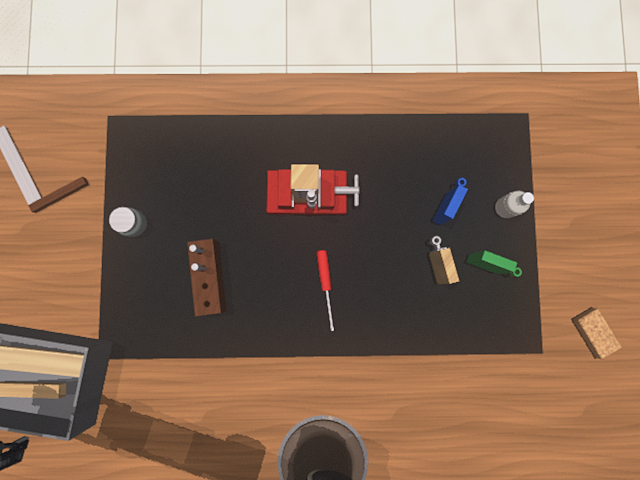

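The scene shows the jamb and vice at top (310,190), the rack with stored pins at (193,248) and (195,267), and free holes at (205,286) and (207,303). There are three stile shapes in the top view: blue (455,200), green (497,262) and wood with a steel knuckle (444,262), whose knuckle is at (437,242). The wooden one fits the description. I'll confirm it in an enlarged crop.

Run:
```python
from h import *
t=cv2.imread("pics/top0.png");s=cv2.imread("pics/scene0.png")
def cr(im,x,y,w,h,k):return cv2.resize(im[y:y+h,x:x+w],None,fx=k,fy=k,interpolation=cv2.INTER_CUBIC)
a=np.hstack([cr(t,405,225,66,70,4),cr(t,262,158,100,70,4)[:,:400]])
b=np.hstack([cr(t,180,232,50,90,3),cr(s,160,190,90,90,3),cr(s,285,220,60,90,3)])
W=max(a.shape[1],b.shape[1]);p=lambda i:cv2.copyMakeBorder(i,0,0,0,W-i.shape[1],0)
o=np.vstack([p(a),p(b)]);print(o.shape);cv2.imwrite("pics/c1.png",o)
```

```text
(550, 664, 3)
```

View pics/c1.png

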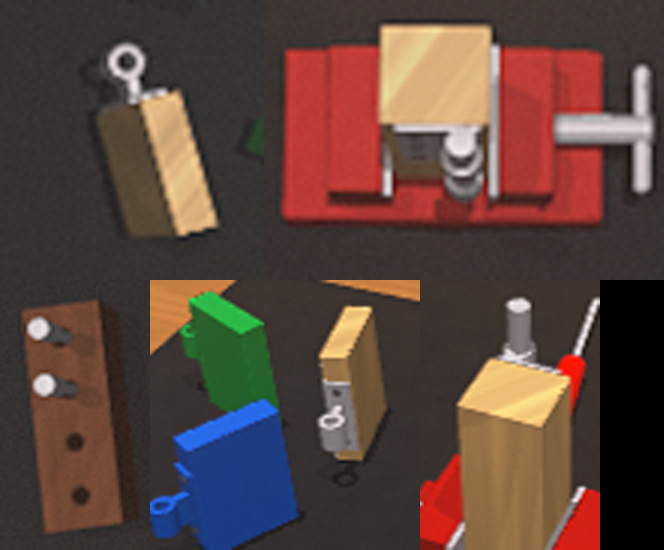

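The crop confirms the wooden stile with the steel knuckle: its top face is near crop (180,165) and the knuckle hole at (126,62). The pin head is at crop (461,142), and the next rack hole at (75,442).

Run:
```python
from h import *
np.set_printoptions(precision=4,suppress=True)
T=lambda x,y,ox,oy,k,X,Y:((x-ox+.5)/k-.5+X,(y-oy+.5)/k-.5+Y)
S=lambda x,y:T(x,y,0,0,4,405,225); V=lambda x,y:T(x,y,264,0,4,262,158); R=lambda x,y:T(x,y,0,280,3,180,232)
print("stile top");[print(atz("top",S(*p),.110)) for p in((143,100),(180,90),(217,228),(178,236))]
print("knuckle",atz("top",S(126,62),.063), "scene",atz("scene",T(333,422,150,280,3,160,190),.063))
print("jamb");[print(atz("top",V(*p),.184)) for p in((380,26),(491,26),(492,126),(379,124))]
print("pinhead",atz("top",V(461,142),.220), atz("scene",T(518,306,420,280,3,285,220),.220))
print("jamb scene");[print(atz("scene",T(*p,420,280,3,285,220),.184)) for p in((458,405),(546,425),(575,377),(490,360))]
print("holes");[print(atz("top",R(*p),.070)) for p in((75,442),(81,496))]
print("rack top");[print(atz("top",R(*p),.070)) for p in((23,310),(98,301),(123,522),(46,532))]
print("stored heads",[atz("top",R(*p),.142) for p in((39,330),(44,385))])
print("net stile",[atz("top",p,.05) for p in((437.5,241.4),)],"jambaxis net tri",tri((316,258.8),(310.5,197.9)))
```

```text
stile top
[ 0.5026 -0.2757  0.11  ]
[ 0.5081 -0.2972  0.11  ]
[ 0.429  -0.3153  0.11  ]
[ 0.4247 -0.2928  0.11  ]
knuckle [ 0.5293 -0.2788  0.063 ] scene [ 0.5344 -0.2762  0.063 ]
jamb
[0.6855 0.0628 0.184 ]
[0.6851 0.0026 0.184 ]
[0.6299 0.0026 0.184 ]
[0.6314 0.0635 0.184 ]
pinhead [0.6137 0.0187 0.22  ] [0.6188 0.0199 0.22  ]
jamb scene
[0.6888 0.0049 0.184 ]
[0.6877 0.0659 0.184 ]
[0.6346 0.0664 0.184 ]
[0.6372 0.0061 0.184 ]
holes
[0.4259 0.2724 0.07  ]
[0.3839 0.267  0.07  ]
rack top
[0.5302 0.3153 0.07  ]
[0.5368 0.2562 0.07  ]
[0.3635 0.2341 0.07  ]
[0.3564 0.2937 0.07  ]
stored heads [array([0.5079, 0.2824, 0.142 ]), array([0.4673, 0.2779, 0.142 ])]
net stile [array([ 0.5275, -0.2854,  0.05  ])] jambaxis net tri (array([0.6201, 0.0186, 0.1417]), np.float64(0.0035826073837272273))
```

```bash
cat >> h.py <<'E'
def units(p,yaw,base=None):
    """numbers for drive_tool to put TCP at p, pointing down, tool y at angle yaw (deg)"""
    from scipy.spatial.transform import Rotation as Ro
    s=status.sense();R0=np.array(s["orientation"]);p0=np.array(s["eef_pos"]) if base is None else np.array(base)
    a=np.radians(yaw);y=np.array([np.cos(a),np.sin(a),0]);z=np.array([0,0,-1.]);x=np.cross(y,z)
    r=Ro.from_matrix(R0.T@np.column_stack([x,y,z])).as_rotvec(degrees=True)/5
    return np.round(np.r_[R0.T@(np.array(p)-p0)/.03,r],3).tolist()
E
python3 - <<'E'
from h import *
print(units((.146,.608,.30),76.5));print(units((.6155,.0193,.30),90));print(units((.6155,.0193,.25),90))
E
```

```text
[0.004, 0.009, -2.974, 0.0, -0.001, -0.003]
[-19.798, -15.414, -2.975, 0.0, -0.0, -2.703]
[-19.798, -15.414, -1.309, 0.0, -0.0, -2.703]
```

>>> drive_tool(
  rows=[0, 0, -3, 0, 0, 0, 1, -19.8, -15.41, -3, 0, 0, -2.7, 1, -19.8, -15.41, -3, 0, 0, -2.7, 1, -19.8, -15.41, -3, 0, 0, -2.7, 1, -19.8, -15.41, -3, 0, 0, -2.7, 1, -19.8, -15.41, -3, 0, 0, -2.7, 1, -19.8, -15.41, -3, 0, 0, -2.7, 1, -19.8, -15.41, -3, 0, 0, -2.7, 1, -19.8, -15.41, -3, 0, 0, -2.7, 1, -19.8, -15.41, -3, 0, 0, -2.7, 1, -19.8, -15.41, -3, 0, 0, -2.7, 1, -19.8, -15.41, -3, 0, 0, -2.7, 1, -19.8, -15.41, -3, 0, 0, -2.7, 1, -19.8, -15.41, -3, 0, 0, -2.7, 1, -19.8, -15.41, -3, 0, 0, -2.7, 1, -19.8, -15.41, -3, 0, 0, -2.7, 1],
)

```text
time: 3.2
eef_pos: [0.6147, 0.0208, 0.3007]
orientation: [[-1.0, -0.001, -0.001], [-0.001, 1.0, 0.001], [0.001, 0.001, -1.0]]
ft_force: [0.0, -0.8, 0.8]
opening: 0.0854
grip_force: 0.0
```

>>> drive_tool(
  rows=[0, 0, 1.8, 0, 0, 0, 1, 0, 0, 3, 0, 0, 0, 1, 0, 0, 3.7, 0, 0, 0, 1, 0, 0, 3.7, 0, 0, 0, 1, 0, 0, 3.7, 0, 0, 0, 0, 0, 0, 3.7, 0, 0, 0, -0.5, 0, 0, 3.7, 0, 0, 0, -1, 0, 0, 3.7, 0, 0, 0, -1, 0, 0, 3.7, 0, 0, 0, -1, 0, 0, 3.7, 0, 0, 0, -1],
)

```text
time: 4.45
eef_pos: [0.6161, 0.0193, 0.1906]
orientation: [[-1.0, 0.0, 0.001], [0.0, 1.0, -0.0], [-0.001, -0.0, -1.0]]
ft_force: [-0.1, -0.2, 3.0]
opening: 0.0127
grip_force: 58.7
```

Run:
```python
from h import *
s=camera("scene");t=camera("top")
p=proj("scene",(.616,.019,.21)).astype(int);q=proj("top",(.616,.019,.21)).astype(int);print(p,q)
def cr(im,c,k=5,h=45):return cv2.resize(im[max(c[1]-h-15,0):c[1]+h-15,c[0]-38:c[0]+38],None,fx=k,fy=k,interpolation=cv2.INTER_CUBIC)
cv2.imwrite("pics/c2.png",np.hstack([cr(s,p),cr(t,q)]))
```

```text
[317 231] [310 193]
```

View pics/c2.png

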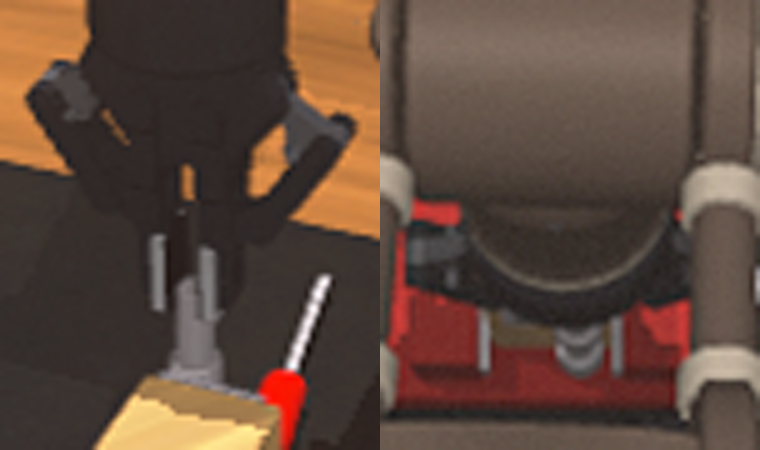

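Run:
```python
from h import *
p=lambda X,c="scene":np.round((proj(c,X)-[317-38,231-60])*5) if c=="scene" else np.round((proj(c,X)-[310-38,193-60])*5+[380,0])
for n,X in dict(tcp=(.616,.0193,.19),tipfrontR=(.627,.0273,.19),tipfrontL=(.627,.0113,.19),padtopR=(.627,.0273,.23),headtop=(.616,.0193,.22),headbot=(.616,.0193,.184),jc1=(.6325,.003,.184),jc2=(.6325,.063,.184)).items():print(n,p(X),p(X,"top"))
s=status.sense();print(s["opening"],s["grip_force"],s["ft_force"],s["moment"])
```

```text
tcp [194. 342.] [574. 310.]
tipfrontR [202. 362.] [555. 285.]
tipfrontL [166. 353.] [593. 284.]
padtopR [201. 281.] [553. 264.]
headtop [193. 283.] [573. 295.]
headbot [194. 354.] [575. 313.]
jc1 [142. 368.] [612. 275.]
jc2 [281. 400.] [473. 276.]
0.012201502254694246 58.75478161498904 [-0.19378871 -0.03095576  4.53989607] [0.01411518 0.06417895 0.00064035]
```

>>> drive_tool(
  rows=[0, 0, -0.3, 0, 0, 0, -1, 0, 0, -0.7, 0, 0, 0, -1, 0, 0, -1, 0, 0, 0, -1, 0, 0, -1, 0, 0, 0, -1],
)

```text
time: 5.05
eef_pos: [0.6164, 0.0194, 0.2211]
orientation: [[-1.0, 0.0, 0.002], [0.0, 1.0, -0.0], [-0.002, -0.0, -1.0]]
ft_force: [-0.1, 0.9, -0.6]
opening: 0.0124
grip_force: 58.6
```

Run:
```python
from h import *
s=camera("scene");print(status.sense()["ft_force"])
cv2.imwrite("pics/c3.png",cv2.resize(s[150:270,265:365],None,fx=5,fy=5,interpolation=cv2.INTER_CUBIC))
```

```text
[-0.88718172  0.80732717 -2.50395553]
```

View pics/c3.png

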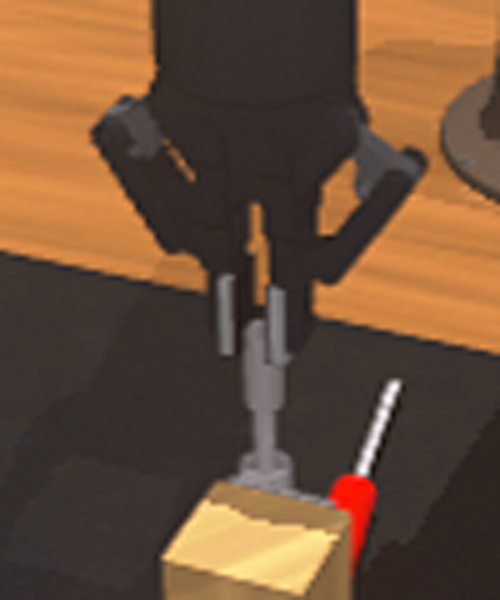

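The scene crop shows the pin lifted about 30 mm: head top at (262,320), shaft visible above the knuckle. I'll carry it up and over the rack.

>>> drive_tool(
  rows=[0, 0, -1, 0, 0, 0, -1, 0, 0, -2, 0, 0, 0, -1, 0, 0, -3, 0, 0, 0, -1, 0, 0, -3.4, 0, 0, 0, -1, 0, 0, -3.4, 0, 0, 0, -1, 1.2, 1.6, -3.4, 0, 0, 0, -1, 2.4, 3.2, -3.4, 0, 0, -0.5, -1, 3.6, 4.9, -3.4, 0, 0, -1, -1, 4.9, 6.5, -3.4, 0, 0, -1.4, -1, 5.8, 7.8, -3.4, 0, 0, -1.4, -1, 6.3, 8.46, -3.4, 0, 0, -1.4, -1, 6.3, 8.46, -2.4, 0, 0, -1.4, -1, 6.3, 8.46, -1.2, 0, 0, -1.4, -1, 6.3, 8.46, 0.2, 0, 0, -1.4, -1, 6.3, 8.46, 0.4, 0, 0, -1.4, -1, 6.3, 8.46, 0.4, 0, 0, -1.4, -1, 6.3, 8.46, 0.4, 0, 0, -1.4, -1],
)

```text
time: 7.22
eef_pos: [0.428, 0.2739, 0.2096]
orientation: [[-0.993, -0.122, 0.003], [-0.122, 0.993, 0.002], [-0.003, 0.001, -1.0]]
ft_force: [0.9, 0.0, -0.8]
opening: 0.0123
grip_force: 58.9
```

Run:
```python
from h import *
st=status.sense();print(st["eef_pos"],st["ft_force"],st["opening"],st["grip_force"])
s=camera("scene");t=camera("top")
cv2.imwrite("pics/s4.png",s);cv2.imwrite("pics/t4.png",t)
p=proj("scene",(.426,.272,.10)).astype(int);q=proj("top",(.44,.272,.07)).astype(int);print(p,q)
f=lambda im,c:cv2.resize(im[c[1]-60:c[1]+50,c[0]-40:c[0]+40],None,fx=5,fy=5,interpolation=cv2.INTER_CUBIC)
cv2.imwrite("pics/c4.png",np.hstack([f(s,p),f(t,q)]))
for n in((.4259,.2722,.07),(.4275,.2735,.07)):print(proj("scene",n)-p+[40,60],)
```

```text
[0.42797999 0.27388072 0.20958153] [ 0.88045948  0.02892686 -0.81074953] 0.012343722574698807 58.9036772120744
[451 247] [204 279]
[38.94195597 70.33518813]
[39.38742096 70.86449331]
```

View pics/c4.png

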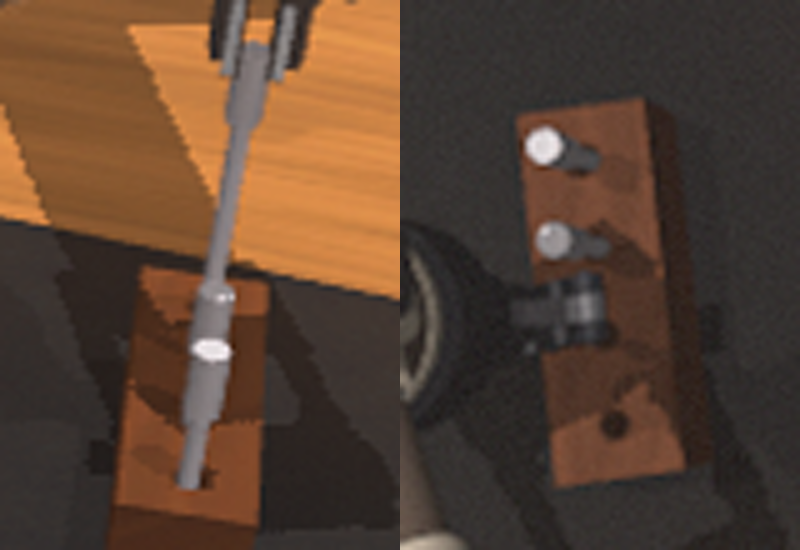

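The scene crop shows the pin hanging upright from head top (253,48), with the two stored pins in front of it. The top crop shows the gripped head near (588,300), and the far free hole at (615,425).

Run:
```python
from h import *
np.set_printoptions(precision=4,suppress=True)
g=lambda x,y:((x+.5)/5-.5+451-40,(y+.5)/5-.5+247-60)
h=lambda x,y:((x-400+.5)/5-.5+204-40,(y+.5)/5-.5+279-60)
print(tri(g(253,48),h(588,300)));print("scene",atz("scene",g(253,48),.239),"top",atz("top",h(588,300),.239))
print("pin edges top-of-shaft->line: at", [atz("scene",g(215,275),z) for z in (.13,.12,.14)])
for p in((140,267),(270,284),(260,527),(117,505)):print("rack scene",atz("scene",g(*p),.07))
print("lasthole top",atz("top",h(615,425),.07), proj("scene",(.428,.274,.239)),g(253,48))
t=cv2.imread("pics/t4.png");cv2.imwrite("pics/c5.png",cv2.resize(t[255:315,175:235],None,fx=9,fy=9,interpolation=cv2.INTER_CUBIC))
```

```text
(array([0.4354, 0.256 , 0.2363]), np.float64(0.02507795514465508))
scene [0.4292 0.2727 0.239 ] top [0.4389 0.2374 0.239 ]
pin edges top-of-shaft->line: at [array([0.4447, 0.2751, 0.13  ]), array([0.4309, 0.2742, 0.12  ]), array([0.4584, 0.2759, 0.14  ])]
rack scene [0.3683 0.235  0.07  ]
rack scene [0.3602 0.296  0.07  ]
rack scene [0.5346 0.3176 0.07  ]
rack scene [0.5421 0.2579 0.07  ]
lasthole top [0.3841 0.2672 0.07  ] [461.9213 196.024 ] (461.2, 196.2)
```

View pics/c5.png

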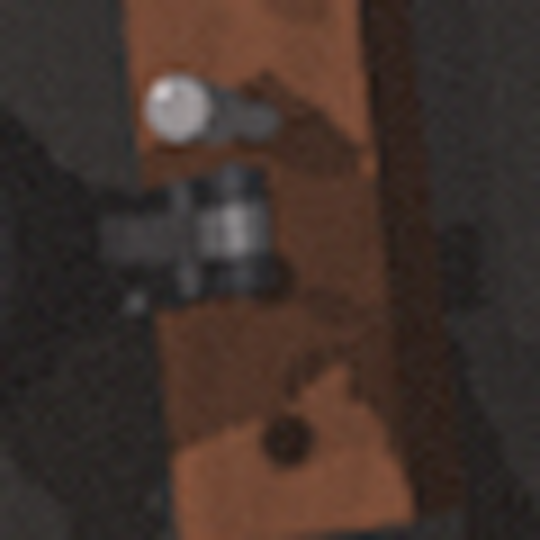

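>>> drive_tool(
  rows=[0, 0, 0.6, 0, 0, 0, -1, 0, 0, 1.1, 0, 0, 0, -1, 0, 0, 1.3, 0, 0, 0, -1, 0, 0, 1.5, 0, 0, 0, -1, 0, 0, 1.6, 0, 0, 0, -1, 0, 0, 1.6, 0, 0, 0, -1],
)

```text
time: 8.07
eef_pos: [0.4266, 0.2732, 0.1597]
orientation: [[-0.993, -0.122, -0.0], [-0.122, 0.993, -0.0], [0.0, -0.0, -1.0]]
ft_force: [0.3, 0.9, -1.0]
opening: 0.012
grip_force: 58.9
```

>>> drive_tool(
  rows=[0, 0, 0.4, 0, 0, 0, -1, 0, 0, 0.8, 0, 0, 0, -1, 0, 0, 1.2, 0, 0, 0, -1, 0, 0, 1.3, 0, 0, 0, -1, 0, 0, 1.3, 0, 0, 0, -1],
)

```text
time: 8.7
eef_pos: [0.4264, 0.2731, 0.1203]
orientation: [[-0.993, -0.122, -0.001], [-0.122, 0.993, -0.0], [0.001, -0.0, -1.0]]
ft_force: [0.4, -0.6, -0.7]
opening: 0.0122
grip_force: 58.9
```

>>> drive_tool(
  rows=[0, 0, 0, 0, 0, 0, -0.3, 0, 0, 0, 0, 0, 0, 0.3, 0, 0, 0, 0, 0, 0, 0.6, 0, 0, 0, 0, 0, 0, 0.6, 0, 0, 0, 0, 0, 0, 0.6, 0, 0, -1, 0, 0, 0, 0.6, 0, 0, -3, 0, 0, 0, 0.6, 0, 0, -5, 0, 0, 0, 0.6, 0, 0, -6, 0, 0, 0, 0.6, 0, 0, -6, 0, 0, 0, 0.6],
)

```text
time: 9.95
eef_pos: [0.4285, 0.2743, 0.3044]
orientation: [[-0.993, -0.122, 0.007], [-0.122, 0.993, 0.003], [-0.007, 0.003, -1.0]]
ft_force: [0.3, -0.1, -0.5]
opening: 0.0684
grip_force: 0.0
```

Run:
```python
from h import *
st=status.sense();print(st["eef_pos"],st["ft_force"],st["opening"])
s=camera("scene")
cv2.imwrite("pics/c6.png",cv2.resize(s[180:320,410:490],None,fx=4,fy=4,interpolation=cv2.INTER_CUBIC))
print(units((.489,-.289,.30),103.5))
```

```text
[0.42851765 0.27426847 0.30435494] [ 0.30316192 -0.05625663 -0.54917198] 0.06836611340355996
[0.235, -18.863, 0.042, 0.008, 0.027, -1.302]
```

View pics/c6.png

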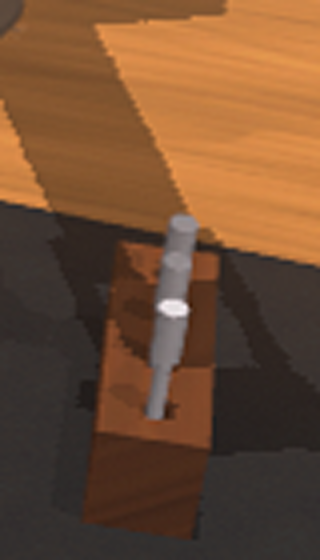

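All three pins stand in the rack, heads at (182,222), (176,262) and (172,308). I'll go to the stile now.

>>> drive_tool(
  rows=[0.03, -2, 0, 0, 0, -0.5, 0.3, 0.1, -4, 0, 0, 0, -1, 0.3, 0.1, -6, 0, 0, 0, -1.3, 0.3, 0.1, -8, 0, 0, 0, -1.3, 0.3, 0.15, -10, 0, 0, 0, -1.3, 0.3, 0.15, -12, 0, 0, 0, -1.3, 0.3, 0.2, -14, 0, 0, 0, -1.3, 0.3, 0.24, -16, 0, 0, 0, -1.3, 0.3, 0.24, -18, 0, 0, 0, -1.3, 0.3, 0.24, -18.86, 0, 0, 0, -1.3, 0.3, 0.24, -18.86, 1, 0, 0, -1.3, 0.3, 0.24, -18.86, 3, 0, 0, -1.3, 0.3, 0.24, -18.86, 4.5, 0, 0, -1.3, 0.3, 0.24, -18.86, 4.5, 0, 0, -1.3, 0.3, 0.24, -18.86, 4.5, 0, 0, -1.3, 0.3],
)

```text
time: 11.88
eef_pos: [0.489, -0.2892, 0.1667]
orientation: [[-0.972, -0.234, 0.001], [-0.234, 0.972, -0.0], [-0.001, -0.001, -1.0]]
ft_force: [0.4, 0.1, 0.2]
opening: 0.0554
grip_force: 0.0
```

Run:
```python
from h import *
st=status.sense();print(st["eef_pos"],st["ft_force"],st["opening"])
s=camera("scene");t=camera("top")
cv2.imwrite("pics/c7.png",np.hstack([cv2.resize(s[155:285,170:270],None,fx=4,fy=4,interpolation=cv2.INTER_CUBIC),cv2.resize(t[190:320,385:485],None,fx=4,fy=4,interpolation=cv2.INTER_CUBIC)]))
print(units((.489,-.289,.07),103.5))
```

```text
[ 0.48904719 -0.2891958   0.16665143] [0.44013493 0.13345076 0.21208818] 0.055359317583049836
[0.039, 0.056, 3.28, -0.039, 0.036, 0.002]
```

View pics/c7.png

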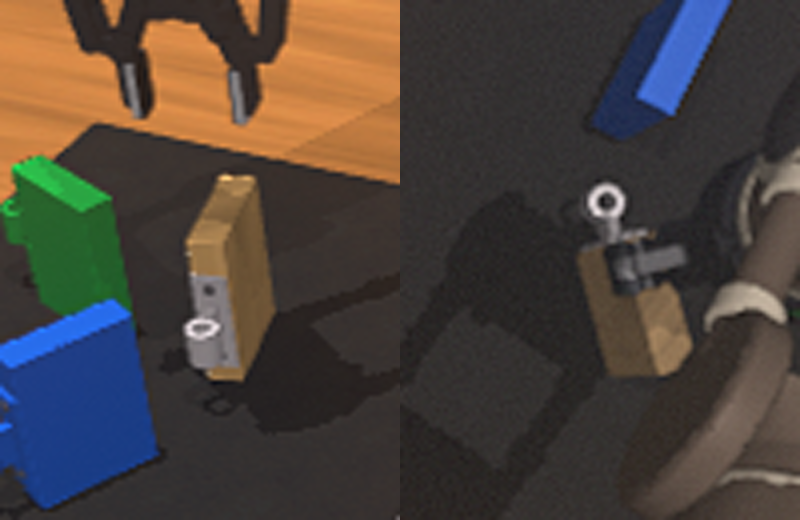

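Run:
```python
from h import *
for X in((.489,-.289,.167),(.489,-.289,.185),(.489,-.289,.11),(.4661,-.2952,.11),(.47,-.293,.11)):print((proj("scene",X)-[170,155])*4)
```

```text
[199.75885175 145.63019387]
[195.77190617 120.17966693]
[211.93264226 223.34115758]
[221.70992589 202.78131033]
[221.63824213 206.58011164]
```

>>> drive_tool(
  rows=[0, 0, 1.5, 0, 0, 0, 0.3, 0, 0, 2.6, 0, 0, 0, 0.3, 0, 0, 3.3, 0, 0, 0, 0.3, 0, 0, 3.3, 0, 0, 0, 0.3, 0, 0, 3.3, 0, 0, 0, 0, 0, 0, 3.3, 0, 0, 0, -0.4, 0, 0, 3.3, 0, 0, 0, -1, 0, 0, 3.3, 0, 0, 0, -1, 0, 0, 3.3, 0, 0, 0, -1, 0, 0, 3.3, 0, 0, 0, -1],
)

```text
time: 13.22
eef_pos: [0.4901, -0.2902, 0.069]
orientation: [[-0.972, -0.233, 0.004], [-0.233, 0.972, -0.002], [-0.003, -0.003, -1.0]]
ft_force: [0.1, 1.2, 7.0]
opening: 0.0228
grip_force: 60.2
```

>>> drive_tool(
  rows=[0, 0, -0.5, 0, 0, 0, -1, 0, 0, -1.5, 0, 0, 0, -1, 0.4, 0.1, -2.5, 0, 0, 0, -1, 1.3, 0.31, -3.1, 0, 0, 0, -1, 1.3, 0.31, -3.1, 0, 0, 0.5, -1, 0.9, 1.5, -3.1, 0, 0, 1, -1, 0.5, 3.2, -3.1, 0, 0, 1.5, -1, 0.13, 5.17, -3.1, 0, 0, 2, -1, -0.8, 6.6, -3.1, 0, 0, 2.7, -1, -1.6, 8, -3.1, 0, 0, 2.7, -1, -2.4, 9.3, -3.1, 0, 0, 2.7, -1, -2.78, 9.94, -3.1, 0, 0, 2.7, -1, -2.78, 9.94, -3.1, 0, 0, 2.7, -1, -2.78, 9.94, -3.1, 0, 0, 2.7, -1, -2.78, 9.94, -3.1, 0, 0, 2.7, -1],
)

```text
time: 15.1
eef_pos: [0.4994, 0.0192, 0.1597]
orientation: [[-1.0, 0.001, -0.001], [0.001, 1.0, -0.0], [0.001, -0.0, -1.0]]
ft_force: [-0.3, -0.6, -3.2]
opening: 0.0224
grip_force: 59.8
```

Run:
```python
from h import *
st=status.sense();print(st["eef_pos"],st["ft_force"],st["opening"],st["moment"])
s=camera("scene");t=camera("top");cv2.imwrite("pics/s8.png",s);cv2.imwrite("pics/t8.png",t)
for c in("scene","top"):
    for q in("leaf_axis","jamb_axis","stile"):print(c,q,[(np.round(l["centre"],1),round(l["p"],2)) for l in finder.landmark_of(c,q)[:4]])
    print(proj(c,(.545,.0193,.142)),proj(c,(.6155,.0193,.142)))
cv2.imwrite("pics/c8.png",np.hstack([cv2.resize(s[155:285,265:365],None,fx=4,fy=4,interpolation=cv2.INTER_CUBIC),cv2.resize(t[165:295,262:362],None,fx=4,fy=4,interpolation=cv2.INTER_CUBIC)]))
```

```text
[0.49939184 0.01922717 0.15969301] [-0.31687073 -0.57075573 -3.23200254] 0.022369727240051568 [ 0.01984435 -0.01025474  0.06039462]
scene leaf_axis [(array([175.3, 208.5]), 0.82), (array([331.8, 240.3]), 0.72), (array([164.1, 265.3]), 0.59)]
scene jamb_axis [(array([316.4, 258.2]), 0.63)]
scene stile [(array([191.4, 231. ]), 0.97), (array([529.9, 353.3]), 0.74), (array([338.1, 241.5]), 0.72)]
[330.01442189 238.70059598] [318.29380817 257.51772617]
top leaf_axis [(array([513.6, 273.7]), 0.8), (array([459.7, 180.9]), 0.65)]
top jamb_axis [(array([312.4, 199.6]), 0.94)]
top stile [(array([479.9, 261.7]), 0.83), (array([436.2, 211.4]), 0.81), (array([313.7, 263.9]), 0.76), (array([133. , 225.1]), 0.44)]
[311.49371586 230.66131946] [311.27432713 199.48381224]
```

View pics/c8.png

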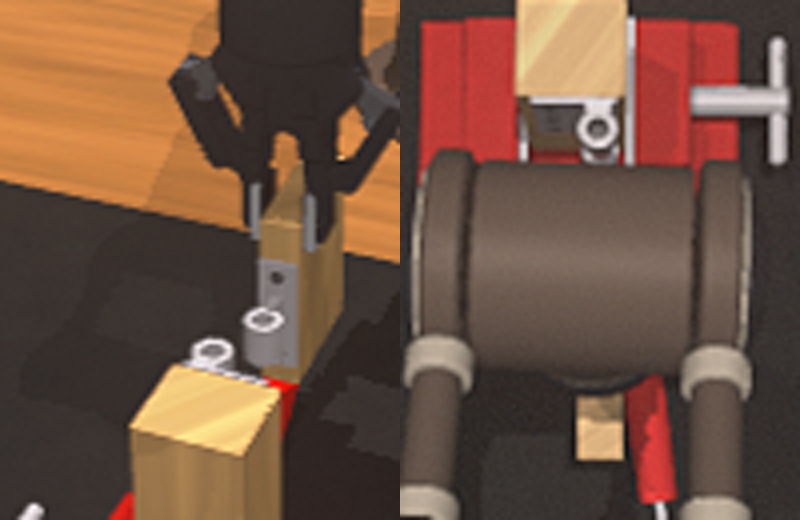

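Run:
```python
from h import *
np.set_printoptions(precision=4,suppress=True)
g=lambda x,y:((x+.5)/4-.5+265,(y+.5)/4-.5+155)
h=lambda x,y:((x-400+.5)/4-.5+262,(y+.5)/4-.5+165)
k=atz("scene",g(264,319),.1537);j=atz("scene",g(212,351),.184);print("scene leaf",k,"jamb",j,"diff",j-k)
print("z sens",atz("scene",g(264,319),.1557)-k)
print("top jamb",atz("top",h(598,130),.184),"stile rear",[atz("top",h(x,y),z) for x,y,z in((600,460,.2007),(577,460,.2007),(624,460,.2007),(578,396,.2007),(622,396,.2007))])
print("sc.top front edge stile",[atz("scene",g(*p),.2007) for p in((258,221),(296,228))])
```

```text
scene leaf [0.5443 0.0205 0.1537] jamb [0.6181 0.0196 0.184 ] diff [ 0.0738 -0.0009  0.0303]
z sens [0.0025 0.001  0.002 ]
top jamb [0.6125 0.0189 0.184 ] stile rear [array([0.4353, 0.0187, 0.2007]), array([0.4354, 0.0307, 0.2007]), array([0.4352, 0.0063, 0.2007]), array([0.4686, 0.03  , 0.2007]), array([0.4684, 0.0071, 0.2007])]
sc.top front edge stile [array([0.5207, 0.0083, 0.2007]), array([0.52  , 0.0301, 0.2007])]
```

>>> drive_tool(
  rows=[-0.6, 0, -0.05, 0, 0, 0, -1, -1.1, 0, -0.05, 0, 0, 0, -1, -1.4, 0, -0.05, 0, 0, 0, -1, -1.6, 0, -0.05, 0, 0, 0, -1, -1.7, 0, -0.05, 0, 0, 0, -1, -1.7, 0, -0.05, 0, 0, 0, -1, -1.7, 0, -0.05, 0, 0, 0, -1],
)

```text
time: 16.38
eef_pos: [0.5505, 0.0202, 0.1612]
orientation: [[-1.0, 0.0, -0.001], [0.0, 1.0, -0.0], [0.001, -0.0, -1.0]]
ft_force: [-0.2, 0.0, -2.0]
opening: 0.0232
grip_force: 59.7
```

>>> drive_tool(
  rows=[-0.2, 0, 0, 0, 0, 0, -1, -0.4, 0, 0, 0, 0, 0, -1, -0.6, 0, 0, 0, 0, 0, -1, -0.73, 0, 0, 0, 0, 0, -1, -0.73, 0, 0, 0, 0, 0, -1, -0.73, 0, 0, 0, 0, 0, -1, -0.73, 0, 0, 0, 0, 0, -1],
)

```text
time: 17.25
eef_pos: [0.5725, 0.0202, 0.1612]
orientation: [[-1.0, 0.0, -0.0], [0.0, 1.0, 0.0], [0.0, 0.0, -1.0]]
ft_force: [0.1, -0.1, -3.1]
opening: 0.0229
grip_force: 59.7
```

Run:
```python
from h import *
for i in range(3):
    st=status.sense();print(st["eef_pos"],st["ft_force"],st["moment"]);s=camera("scene");t=camera("top")
cv2.imwrite("pics/c9.png",np.hstack([cv2.resize(s[170:270,275:355],None,fx=5,fy=5,interpolation=cv2.INTER_CUBIC),cv2.resize(t[165:265,272:352],None,fx=5,fy=5,interpolation=cv2.INTER_CUBIC)]))
```

```text
[0.57251594 0.02022477 0.1611861 ] [ 0.05529322 -0.0675358  -3.08726448] [0.00692882 0.01260649 0.00971621]
[0.57259717 0.02022923 0.16123737] [ 0.27323799  0.23984487 -3.46693625] [-0.07543013 -0.01084027 -0.02020957]
[0.57269948 0.02020653 0.16129932] [ 0.27796074 -0.15615119 -3.00118616] [-0.05052378 -0.01494588 -0.02572333]
```

View pics/c9.png

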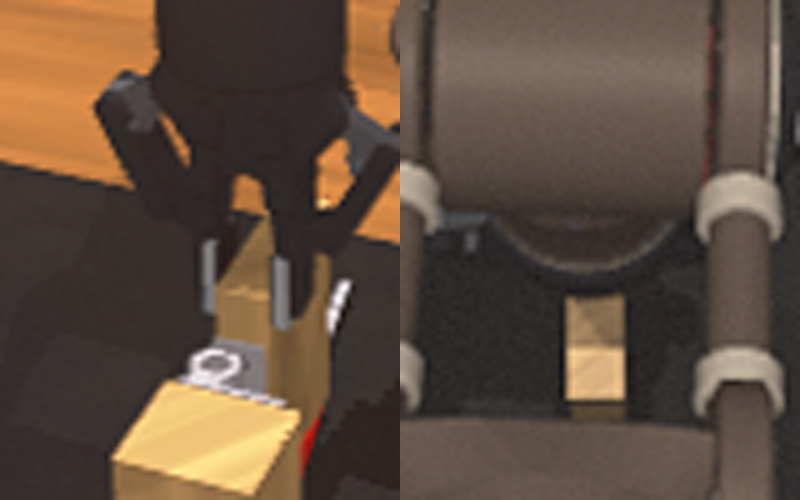

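Run:
```python
from h import *
np.set_printoptions(precision=4,suppress=True)
h=lambda x,y:((x-400+.5)/5-.5+272,(y+.5)/5-.5+165)
g=lambda x,y:((x+.5)/5-.5+275,(y+.5)/5-.5+170)
for p in((565,400),(625,400)):print("rear",atz("top",h(*p),.2025))
for p in((215,288),(268,296)):print("front top",atz("scene",g(*p),.2025))
print("jamb hole",atz("scene",g(215,363),.184))
```

```text
rear [0.5083 0.0329 0.2025]
rear [0.5081 0.0078 0.2025]
front top [0.5923 0.0096 0.2025]
front top [0.59   0.0323 0.2025]
jamb hole [0.6176 0.0193 0.184 ]
```

>>> drive_tool(
  rows=[-0.01, -0.045, 0, 0, 0, 0, -1, -0.01, -0.045, 0, 0, 0, 0, -1, -0.01, -0.045, 0, 0, 0, 0, -1, -0.01, -0.045, 0, 0, 0, 0, -1, -0.01, -0.045, 0, 0, 0, 0, -1, -0.01, -0.045, 0, 0, 0, 0, -1],
)

```text
time: 18.3
eef_pos: [0.5731, 0.0189, 0.1613]
orientation: [[-1.0, 0.0, 0.0], [0.0, 1.0, -0.0], [-0.0, -0.0, -1.0]]
ft_force: [0.0, 0.6, -3.8]
opening: 0.0229
grip_force: 59.7
```

```bash
python3 -c "
from rig import ctrl;print(ctrl.sign_off())"
```

```text
the job is handed in; nothing more can be done
None
```

I've handed the job in, and it returned no verdict: the pin stands in the next free rack hole, and the stile is held upright in the jamb gap with no contact force showing, axes aligned to within about 2 mm as measured from the pictures.

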